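Nip pasted insole boards in the sole press with a ratchet wrench

TASK

A pack of freshly pasted insole boards lies in the little screw press. Ease the ratchet wrench down over the hexagon of the press screw without forcing it, and swing it back and forth to wind the plate down until the boards are firmly nipped, with the rubber buffers above the plate squeezed to about half their height and no further, or the boards are crushed. Leave the wrench sitting on the screw for the next nip when the paste has settled, let go of it, and leave everything else where it is.

Things in the scene. Friction and masses are not known exactly. Their poses are not given: they have to be found in the camera images.
- ratchet_wrench: one-way ratchet ring wrench of bare steel, 213 mm long, 0.33 kg, lying right side up. Origin: underside, below mid-grip; x along the handle to the ring, z up. Handle bar 13 wide, 14 tall (z 2 to 16), x -76 to 40, eye 23 wide at x -82; head 60 across, 18 thick, centred at x 90; mass centre about x 30 (all mm). Clockwise from above it drives its ring; anticlockwise it clicks freely
- wrench_ring (a point): centre of the wrench's ring, on the underside, with a hexagon hole right through, 25.5 mm across flats. The ring turns inside the head (20 ratchet teeth, 18 degrees each), so the angle of its hexagon is unknown; it fits the screw's hexagon every 60 degrees, within about 6 degrees either way. Swung clockwise, the handle carries the ring round with it
- wrench_grip (a point): middle of the wrench's handle, 9 mm above the underside, 90 mm from the ring's centre: the place to hold it
- press: small grey sole press fixed to the bench: base 134 x 156 x 12 mm, two steel posts at y = +60 and -60 mm, bridge 40 x 156 mm on top of them, upper face at 112 mm; nuts on the bridge's ends reach 120 mm. Origin: centre of the base's underside; x along its depth (away from the robot), y along the bridge, z up
- screw_top (a point): centre of the top of the screw's hexagon, 135 mm above the bench: 24 mm across flats, 17 mm tall, top edge chamfered 2.5 mm, angle unknown. It stands on a collar 36 mm wide on which the seated wrench's underside rests, 17 mm below this point. Turned clockwise from above it lowers the plate 20 mm a turn; it is stiff, 0.6 N m (about 6.5 N at the grip), keeps its height and stays where it is left
- press_plate: dark steel plate, 104 x 80 x 10 mm; origin: centre of its lower face, 3 to 7 mm above the boards at the start. Two rubber buffers 8 mm high, 30 N/mm together, part it from the crosshead above. Once it bites, a radian of screw squeezes them 2.5 mm: 75 N of nip, 0.24 N m more on the screw. Half squeezed is 120 N, felt as about 0.35 N m (4 N at the grip) more moment about the screw than running free
- boards: pack of nine brown and grey insole boards, 120 x 66 x 22 mm, lying on the press base under the plate; origin: centre of its underside; x along its length
- taped_burnisher: taped steel burnisher, a plain rod 214 mm long, 28 mm thick, lying on the bench; origin: centre of its underside; x along its length
- spool_1: spool of white thread, 33 mm wide, 40 mm high; origin: centre of its underside
- bone_folder: flat bone folder, 142 x 25 x 4 mm; origin: centre of its underside
- insole_stack_4: thin stack of three insole boards, 115 x 76 x 6 mm, lying in front of the press; origin: centre of its underside
- wax_cake: round brown cake of wax, 45 mm wide, 14 mm high, in front of the press; origin: centre of its underside

How it is judged:
By the outcome, as a careful person would: the job done as asked, in the order asked, and still so for the second after the job is handed in, with the robot touching nothing.
It also fails if it takes over 72 s, if anything falls off the work surface, if the arm or the gripper's body presses on something with over 40 N, if the wrist force passes 120 N, or if a joint passes its speed limit or range.

ROBOT

A 6-joint arm with a two-finger parallel gripper is mounted at the origin on a cart in front of the work surface, level with it; the furniture and walls round the work are solid. World frame = base frame: x ahead of the robot, y to its left, z up, the work surface at z = 0. Lengths are in m, angles in rad, forces in N, time in s.
With the tool pointing down it reaches from about 0.3 to 0.775 m from the base axis. Payload 14.6 kg.
Tool frame: the origin (TCP) lies at the very end of the fingers, on their centre line; the grasp point (between the pads) lies 19 mm behind it; z points along the fingers, y is the line along which they close (so a half turn about z gives the same grasp; the last joint's range is limited). The gripper opens to 94 mm and grips with 3 to 60 N. Pads are 16 mm wide; open, the fingers measure 119 mm over their backs; the gripper's body (75 mm by 177 mm) begins 78 mm behind the grasp point.
Start: joints at [-1.18, 0.3, 1.521, -0, 1.321, -0.067], TCP at [0.243, -0.493, 0.205] pointing down, gripper open.
Joint ranges: [-3.03, 3.03], [-0.79, 2.21], [0.23, 2.52], [-1.04, 4.18], [0, 3.07], [-2.55, 2.55]. Speed limits (rad/s): [2.22, 2.22, 2.57, 3.14, 3.14, 3.14].

INTERFACE

Orientations are given as [roll, pitch, yaw] about the fixed x, y, z axes, in that order (R = Rz(yaw) Ry(pitch) Rx(roll)).
In Python, from station import ctrl gives the robot as it stands.
- The arm moves only by the shell command python3 -m pendant 'ROWS' [OPENING] [FORCE]. ROWS is JSON, a list of rows, each a list of 2 entries, a list of its own where there are three numbers: the shift along the world's x, y, z in cm, then the turn about the world's z in rad. A call has 1 to 20 rows; each row shifts and turns the commanded pose from where the row before left it; what a row does not reach is not made up. A row lasts 1/12 s, in which the tool goes at most 41.7 mm and 7.16 degrees, less where a joint would pass 70% of its speed; a pose out of reach is approached as far as the arm can. A call is refused whole if a number of a shift passes 4.17 or a number of a turn 0.125, either way. A call with a gripper value outside its range is refused whole. OPENING is the opening, from 0 (shut) to 1 (fully open), set as the call begins (- or left out, the last holds). The fingers move at their own pace and stop on an object; FORCE is the grip in N (left out, the last holds). Time passes only in rows, so rows that do not move let the fingers close. It gives the time, the measured TCP pose, the force, the opening and the grip force at its end, in the units of the state.
- ctrl.get_obs(): the state, without advancing time (a new reading comes with each control period).
- ctrl.camera(name): name is "side" or "top" or "wrist"; returns a dict with "color" (480x640x3 uint8, red, green, blue), "intrinsics" (3x3 intrinsics, pixels), "k1" (the pictures are not rectified: a ray, as slopes to the right and down, at radius r is drawn at 1 + k1 r^2 times it, then the intrinsics apply), "camera_from_world" (4x4, takes a point from world to camera coordinates). Camera axes: x right, y down, z forward; pixel columns grow to the right and rows downward; lengths in m; the calibration is good to about 2 mm. A picture is of the moment at which its call begins. There is no depth.
- ctrl.hand_in(): hands the job in; it is judged then, once.
The state is a dict: "time_s": time; "qpos": joint angles; "joint_vel": joint speeds; "tau": joint torques, N m; "ee_pos": TCP position; "eef_rot": TCP orientation; "force": force on the tool from outside, world axes, zero at the start; "moment": the same for the moment, N m; "grip_width": finger opening in m; "grip_force": force on a finger pad.
Only numpy, scipy, OpenCV 4.12 (cv2) and the standard library are available. Lean on these libraries where they do the work, as an engineer would, in place of code of your own. Each camera call takes 0.05 s, during which the arm holds its last target. There are 200 camera calls.

## Working session

There is one attempt and no reset: what is moved stays moved. The work goes in short steps, Python scripts to look and compute and a shell command to move; the robot and the scene stay as the last step left them, time stands still between calls to the robot, and variables do not carry over. Pictures are saved under pics/ and viewed, at most 10 in all, crops included, and the job is handed in when it is done.

```bash
mkdir -p pics; ls
cat > h.py <<'E'
import numpy as np, cv2, pickle
from station import ctrl
def snap(name,fn,crop=None,scale=1):
    c=ctrl.camera(name); pickle.dump(c,open('pics/'+fn+'.pkl','wb'))
    im=c['color'][:,:,::-1]
    if crop: 
        x0,y0,x1,y1=crop; im=im[y0:y1,x0:x1]
    if scale!=1: im=cv2.resize(im,None,fx=scale,fy=scale,interpolation=cv2.INTER_CUBIC)
    cv2.imwrite('pics/'+fn+'.png',im); return c
def load(fn): return pickle.load(open('pics/'+fn+'.pkl','rb'))
def p2w(c,u,v,z):
    K=np.array(c['intrinsics']);T=np.array(c['camera_from_world'])
    d=cv2.undistortPoints(np.array([[[u,v]]],float),K,np.array([c['k1'],0,0,0,0.]))[0,0]
    R=T[:3,:3];o=-R.T@T[:3,3];r=R.T@np.array([d[0],d[1],1]);return o+r*(z-o[2])/r[2]
def w2p(c,p):
    K=np.array(c['intrinsics']);T=np.array(c['camera_from_world'])
    return cv2.projectPoints(np.array([p],float),cv2.Rodrigues(T[:3,:3])[0],T[:3,3],K,np.array([c['k1'],0,0,0,0.]))[0][0,0]
E
python3 - <<'E'
from h import *
c=snap('top','top0');s=snap('side','side0')
a=c['color'][:,:,::-1];b=s['color'][:,:,::-1]
for q in(c,s):
    T=np.array(q['camera_from_world']);print(-T[:3,:3].T@T[:3,3],T[2,:3],q['k1'],q['intrinsics'])
print(ctrl.get_obs())
E
```

```text
pics
[0.41439273 0.15418914 1.25043641] [ 0.14941787 -0.01867058 -0.98859785] 0.029657832476127403 [[585.91518096   0.         313.41660585]
 [  0.         585.91518096 234.59744416]
 [  0.           0.           1.        ]]
[ 0.35679607 -0.55508326  0.56825009] [ 0.24203472  0.80249368 -0.54536509] -0.06302044028976658 [[452.4544649    0.         316.76446089]
 [  0.         452.4544649  240.49205725]
 [  0.           0.           1.        ]]
{'time_s': 0.1, 'qpos': array([-1.17962530e+00,  3.00424072e-01,  1.52151380e+00,  1.33916895e-05,
        1.32069319e+00, -6.65656442e-02]), 'joint_vel': array([ 0.00028049, -0.00240451, -0.00102574,  0.00019687, -0.00052505,
       -0.00082907]), 'tau': array([ 1.87410777e-03, -5.32638073e+01, -3.53279829e+01,  7.09787942e-02,
        2.34825670e-02, -4.48585536e-05]), 'ee_pos': array([ 0.24298421, -0.49315665,  0.20494058]), 'eef_rot': array([-3.14055741e+00, -8.20142491e-05,  4.57733308e-01]), 'force': array([-0.06371444,  0.40486251, -0.04263234]), 'moment': array([ 0.01304951, -0.02220686,  0.01993656]), 'grip_force': 0.0, 'grip_width': 0.09415337656859561}
```

View pics/top0.png

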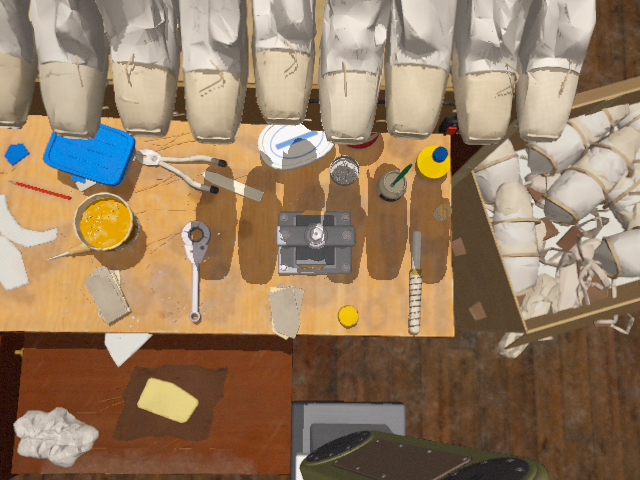

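View pics/side0.png

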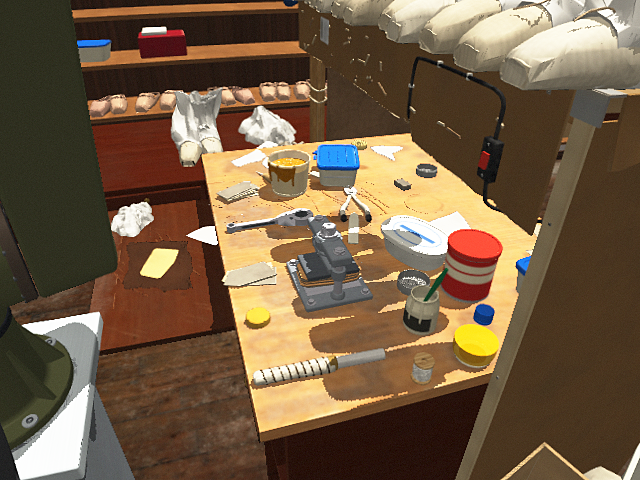

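The top view shows the wrench with its ring at about (197,232) and its eye at (195,317). The screw top is at (317,231). In the side view, the wrench is behind the press. I'll enlarge both.

Run:
```python
from h import *
c=load('top0');im=c['color'][:,:,::-1]
a=cv2.resize(im[215:330,150:240],None,fx=5,fy=5,interpolation=cv2.INTER_CUBIC)
b=cv2.resize(im[205:275,272:362],None,fx=3.8,fy=3.8,interpolation=cv2.INTER_CUBIC)
o=np.zeros((575,800,3),np.uint8);o[:a.shape[0],:a.shape[1]]=a;o[:b.shape[0],455:455+b.shape[1]]=b
cv2.imwrite('pics/c1.png',o)
for n,u,v,z in[('ring',197,233,.018),('eye',195,317,.016),('screw',317,229,.135),('b1',277,228,.112)]:print(n,p2w(c,u,v,z))
```

```text
ring [0.59998585 0.37745732 0.018     ]
eye [0.4240149  0.37422938 0.016     ]
screw [0.59401316 0.12635818 0.135     ]
b1 [0.5983825  0.20446429 0.112     ]
```

View pics/c1.png

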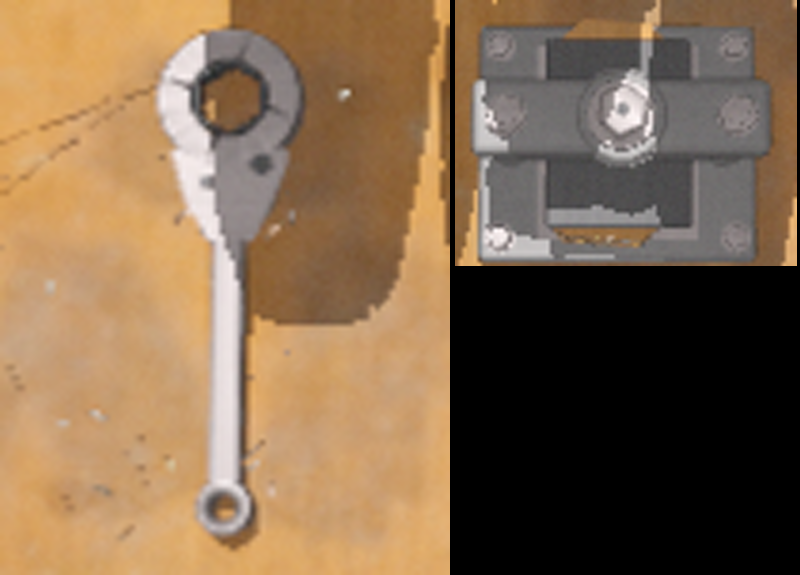

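```bash
python3 -m pendant '[[[1.2,3.1,0.5],0.125],[[1.2,3.1,0.5],0.125],[[1.2,3.1,0.5],0.125],[[1.2,3.1,0.5],0.125],[[1.2,3.1,0.5],0.125],[[1.2,3.1,0.5],0.125],[[1.2,3.1,0.5],0.125],[[1.2,3.1,0.5],0.125],[[1.2,3.1,0.5],0.125],[[1.2,3.1,0.5],0.125],[[1.2,3.1,0.5],0.125],[[1.2,3.1,0.5],0.125],[[1.2,3.1,0.5],0.125],[[1.2,3.1,0.5],0.125],[[1.2,3.1,0.5],0.125],[[1.2,3.1,0.5],0.125],[[1.2,3.1,0.5],0.125],[[1.2,3.1,0.5],0.125],[[1.2,3.1,0.5],0.125],[[1.2,3.1,0.5],0.125]]' 1
python3 - <<'E'
from h import *
c=load('top0');s=load('side0')
for n,u,v,z in[('ring',196,234.4,.018),('eye',195,316.6,.016),('screw',317.3,233.4,.135)]:print(n,p2w(c,u,v,z))
for z in(.4,.5,.6,.7):print(z,p2w(c,548,140,z),p2w(s,505,85,z))
w=snap('wrist','w0');T=np.array(w['camera_from_world']);print(-T[:3,:3].T@T[:3,3],T[:3,:3],w2p(w,[.592,.127,.135]),w2p(w,[.6,.377,.018]))
E
```

```text
time_s: 1.77
ee_pos: [0.4832, 0.1284, 0.3054]
eef_rot: [-3.141, -0.0, 2.964]
force: [0.9, -0.0, -0.1]
grip_width: 0.0939
grip_force: 0.0
ring [0.59695484 0.37943134 0.018     ]
eye [0.42483541 0.37426642 0.016     ]
screw [0.58543839 0.12567225 0.135     ]
0.4 [ 0.69321475 -0.2140613   0.4       ] [0.8315531  0.03173598 0.4       ]
0.5 [ 0.66042899 -0.17075995  0.5       ] [ 0.54937969 -0.31704198  0.5       ]
0.6 [ 0.62764324 -0.1274586   0.6       ] [ 0.26720627 -0.66581995  0.6       ]
0.7 [ 0.59485748 -0.08415725  0.7       ] [-0.01496715 -1.01459791  0.7       ]
[0.40813454 0.14202057 0.48638442] [[ 0.17625697  0.9843435   0.00116421]
 [ 0.95016524 -0.17044572  0.26102543]
 [ 0.25713712 -0.04490136 -0.96533122]] [332.52312043 330.77335906] [543.11729898 252.97971841]
```

View pics/w0.png

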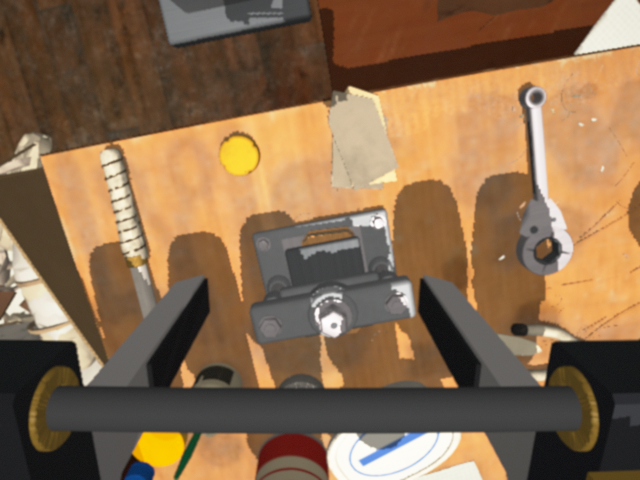

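The wrist view shows the screw hexagon at about (333,324), the wrench ring at (545,248) and the eye at (535,97). I'll enlarge both hexagons.

Run:
```python
from h import *
c=load('w0');im=c['color'][:,:,::-1]
a=cv2.resize(im[294:354,303:363],None,fx=6.6,fy=6.6,interpolation=cv2.INTER_CUBIC)
b=cv2.resize(im[218:278,515:575],None,fx=6.6,fy=6.6,interpolation=cv2.INTER_CUBIC)
cv2.imwrite('pics/c2.png',np.hstack([a,b]))
for n,u,v,z in[('ring',545,248,.018),('eye',535,97,.016),('screw',333,324,.135)]:print(n,p2w(c,u,v,z))
```

```text
ring [0.59434983 0.37939946 0.018     ]
eye [0.42560914 0.37694193 0.016     ]
screw [0.58546322 0.12852008 0.135     ]
```

View pics/c2.png

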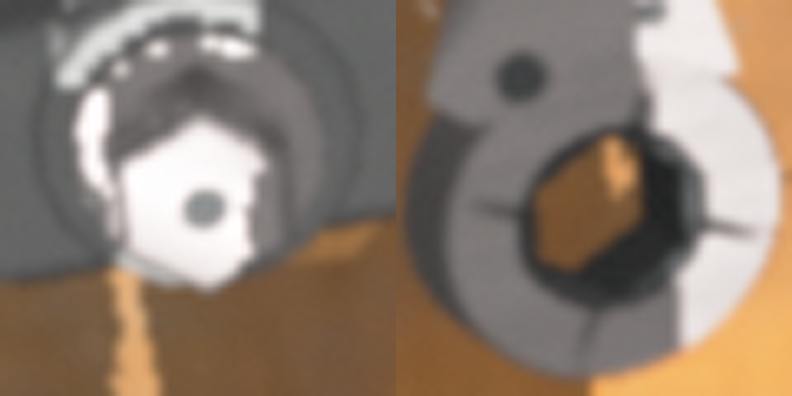

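```bash
python3 -m pendant '[[[0.1,0,-0.2],-0.125],[[0.1,0,-0.2],-0.125],[[0.1,0,-0.2],-0.125],[[0.1,0,-0.2],-0.125],[[0.1,0,-0.2],-0.125],[[0.1,0,-0.2],-0.125],[[0.1,0,-0.2],-0.125],[[0.1,0,-0.2],-0.125],[[0.1,0,-0.2],-0.125],[[0.1,0,-0.2],-0.125],[[0.1,0,-0.2],-0.125],[[0.1,0,-0.2],-0.125],[[0.1,0,-0.2],-0.125],[[0.1,0,-0.2],-0.125],[[0.1,0,-0.2],-0.125],[[0.1,0,-0.2],-0.125],[[0.1,0,-0.2],-0.125],[[0.1,0,-0.2],-0.125],[[0.1,0,-0.2],-0.125],[[0.1,0,-0.2],-0.125]]'
python3 -m pendant '[[[0,0,-0.5],-0.11],[[0,0,-0.5],-0.11],[[0,0,-0.5],-0.11],[[0,0,-0.5],-0.11],[[0,0,0],0]]'
python3 - <<'E'
from h import *
w=snap('wrist','w1');p=w2p(w,[.5855,.1275,.135]);print(p)
E
python3 -m pendant '[[[0,4,-0.9],0],[[0,4,-0.9],0],[[0,4,-0.9],0],[[0,4,-0.9],0],[[0,4,-0.9],0],[[0,4,-0.9],0],[[0,0.8,-0.9],0],[[0,0,-0.9],0],[[0,0,-0.9],0],[[0,0,-0.9],0],[[0,0,0],0]]'
python3 - <<'E'
from h import *
w=snap('wrist','w2');q=w2p(w,[.5965,.3794,.018]);print(q)
w1=load('w1');p=w2p(w1,[.5855,.1275,.135])
def cr(c,p,h,s):
    u=int(np.clip(p[0],h,639-h));v=int(np.clip(p[1],h,479-h));print('origin',u-h,v-h)
    return cv2.resize(c['color'][v-h:v+h,u-h:u+h,::-1],(s,s),interpolation=cv2.INTER_CUBIC)
cv2.imwrite('pics/c3.png',np.hstack([cr(w1,p,40,400),cr(w,q,60,400)]))
E
```

```text
time_s: 3.48
ee_pos: [0.503, 0.1266, 0.265]
eef_rot: [-3.141, 0.001, 0.451]
force: [-0.2, -0.2, -0.5]
grip_width: 0.0939
grip_force: 0.0
time_s: 3.9
ee_pos: [0.5026, 0.1265, 0.2443]
eef_rot: [3.141, 0.002, 0.012]
force: [0.7, 0.5, 0.2]
grip_width: 0.094
grip_force: 0.0
[314.24908762 107.19377032]
time_s: 4.87
ee_pos: [0.5029, 0.3729, 0.1537]
eef_rot: [3.14, 0.002, 0.017]
force: [0.3, -0.3, -0.4]
grip_width: 0.0941
grip_force: 0.0
[306.91620129  92.13868757]
origin 274 67
origin 246 32
```

View pics/c3.png

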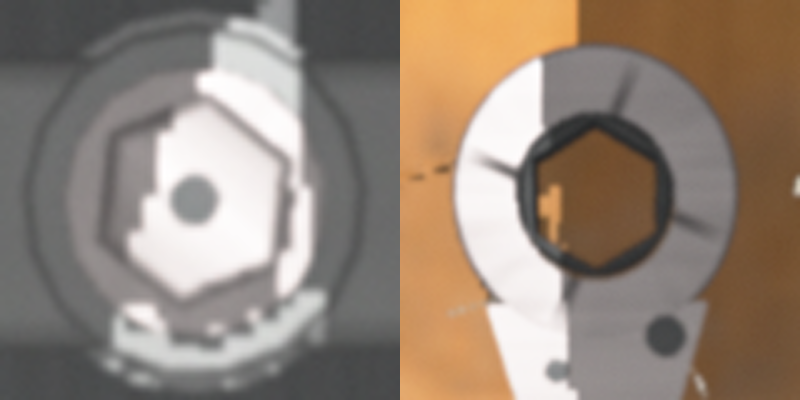

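The left crop shows the screw hexagon centred at (195,199), with vertices at (207,98), (290,163), (278,258), (185,298), (98,240) and (110,135). The right crop shows the ring hexagon with vertices at (597,125), (655,158), (657,238), (598,268), (540,238) and (537,160).

Run:
```python
from h import *
def hexa(c,P,z):
    W=np.array([p2w(c,u,v,z)[:2] for u,v in P]);m=W.mean(0);d=W-m
    a=np.degrees(np.angle(np.mean(np.exp(6j*np.arctan2(d[:,1],d[:,0])))))/6
    return m,np.linalg.norm(d,axis=1)*1e3,a
a=[(207,98),(290,163),(278,258),(185,298),(98,240),(110,135)]
b=[(597,125),(655,158),(657,238),(598,268),(540,238),(537,160)]
w1=load('w1');w2=load('w2')
print(hexa(w1,[(274+x/5,67+y/5) for x,y in a],.134))
print(hexa(w2,[(246+(x-400)*.3,32+y*.3) for x,y in b],.009))
for z in(0.,.018):
  print(hexa(w2,[(246+(x-400)*.3,32+y*.3) for x,y in [(597,45),(597,325),(455,190),(737,190)]],z)[0])
# handle lateral position: edges by row
for v in (250,300,350): 
  g=w2['color'][v,230:400].astype(int).sum(1); print(v,np.argsort(-abs(np.diff(g)))[:5]+230)
print(w2p(w2,[.51,.376,.016]))
```

```text
(array([0.58574067, 0.12835439]), array([12.64054635, 13.12063367, 13.15978332, 12.57010746, 13.60282198,
       13.52105601]), np.float64(-6.144907117578018))
(array([0.59743995, 0.38077806]), array([14.98861517, 14.91034406, 15.34724222, 14.58999871, 14.9798942 ,
       15.12498167]), np.float64(1.570250153424455))
[0.59993717 0.38116408]
[0.59881495 0.38081016]
250 [314 299 313 316 300]
300 [381 273 318 315 300]
350 [279 396 397 280 278]
[309.90240305 212.46904833]
```

```bash
python3 -m pendant '[[[0.1,0.1,-2.5],0.013],[[0.1,0.1,-2.5],0],[[0.1,0.1,-2.5],0],[[0.1,0.1,-2.5],0],[[0.1,0.1,-2.5],0],[[0,0,-1.3],0],[[0,0,-0.8],0],[[0,0,-0.4],0],[[0,0,0],0]]'
python3 -m pendant '[[[0,0,0],0],[[0,0,0],0],[[0,0,0],0],[[0,0,0],0],[[0,0,0],0],[[0,0,0],0],[[0,0,0],0],[[0,0,0],0]]' 0 60
```

```text
time_s: 5.67
ee_pos: [0.5084, 0.3795, 0.0059]
eef_rot: [-3.141, -0.0, 0.031]
force: [-0.1, -0.1, 0.2]
grip_width: 0.094
grip_force: 0.0
time_s: 6.33
ee_pos: [0.5081, 0.3797, 0.0055]
eef_rot: [-3.142, -0.0, 0.031]
force: [-0.2, -0.2, -0.3]
grip_width: 0.0444
grip_force: 0.0
```

```bash
python3 -m pendant '[[[0,0,-0.2],0],[[0,0,0],0],[[0,0,0],0],[[0,0,0],0],[[0,0,0],0],[[0,0,0],0],[[0,0,0],0],[[0,0,0],0]]' 0 60
python3 -c "
from station import ctrl
o=ctrl.get_obs();print(o['force'],o['moment'],o['grip_force'],o['grip_width'])"
```

```text
time_s: 7.0
ee_pos: [0.5081, 0.3796, 0.0034]
eef_rot: [3.142, 0.0, 0.031]
force: [0.4, -0.6, -0.4]
grip_width: 0.0123
grip_force: 60.0
[ 0.40001528 -0.5887888  -0.44450067] [-0.17802916  0.09638844 -0.03929385] 59.98897075653076 0.01226192219043768
```

```bash
python3 -m pendant '[[[0,0,0.8],0],[[0,0,2],0],[[0,0,3.3],0],[[0,0,3.3],0],[[0,0,3.3],0],[[0,0,3],0],[[0,0,0.8],0],[[-0.1,-1.5,0],-0.015],[[-0.1,-3,0],-0.015],[[-0.2,-3,0],-0.015],[[-0.2,-3.5,0],-0.015],[[-0.2,-3.5,0],-0.015],[[-0.2,-3.5,0],-0.015],[[-0.1,-3,0],-0.015],[[-0.1,-2,0],-0.015],[[0,-1,0],-0.015],[[0,0,0],0],[[0,0,0],0]]'
python3 - <<'E'
from h import *
w=snap('wrist','w3');s=snap('side','s3');p=w2p(w,[.5857,.1284,.16]);q=w2p(s,[.54,.13,.16]);print(p,q)
def cr(c,p,h,s):
    u=int(np.clip(p[0],h,639-h));v=int(np.clip(p[1],h,479-h));print('origin',u-h,v-h)
    return cv2.resize(c['color'][v-h:v+h,u-h:u+h,::-1],(s,s),interpolation=cv2.INTER_CUBIC)
cv2.imwrite('pics/c4.png',np.hstack([cr(w,p,80,400),cr(s,q,60,400)]))
print(ctrl.get_obs()['moment'])
E
```

```text
time_s: 8.5
ee_pos: [0.496, 0.1399, 0.1681]
eef_rot: [-3.141, 0.001, -0.104]
force: [-0.5, -0.2, -3.3]
grip_width: 0.0121
grip_force: 60.0
[319.43220432  82.5207041 ] [304.58286213 215.80543637]
origin 239 2
origin 244 155
[ 0.06144601  0.10875269 -0.0113674 ]
```

View pics/c4.png

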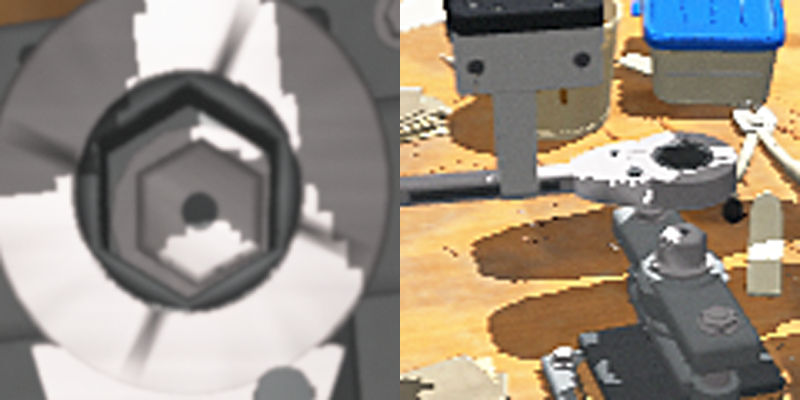

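The wrist crop shows the screw hexagon through the ring, aligned to within a couple of degrees. The ring bore is centred at (188,190) and the screw dot is at (200,209). The side crop shows the wrench held level.

Run:
```python
from h import *
w=load('w3');f=lambda x,y:(239+x/2.5,2+y/2.5)
r=p2w(w,*f(188,190),.183);s=p2w(w,*f(200,209),.135);print(r,s,s-r)
print(p2w(w,*f(188,190),.180))
```

```text
[0.58573173 0.13059253 0.183     ] [0.58622373 0.1282472  0.135     ] [ 0.00049199 -0.00234533 -0.048     ]
[0.58598941 0.1305645  0.18      ]
```

```bash
python3 -m pendant '[[[0,-0.2,-0.4],0],[[0,0,-0.8],0],[[0,0,-0.8],0],[[0,0,-0.5],0],[[0,0,-0.3],0],[[0,0,0],0],[[0,0,0],0]]'
python3 -m pendant '[[[0,0,-0.1],0],[[0,0,-0.1],0],[[0,0,-0.1],0],[[0,0,-0.1],0],[[0,0,-0.1],0],[[0,0,0],0]]'
```

```text
time_s: 9.18
ee_pos: [0.4961, 0.1377, 0.1404]
eef_rot: [3.142, 0.0, -0.104]
force: [0.3, 0.0, -3.1]
grip_width: 0.0124
grip_force: 60.0
time_s: 9.68
ee_pos: [0.496, 0.1376, 0.1353]
eef_rot: [3.142, 0.0, -0.104]
force: [0.1, -0.6, -3.4]
grip_width: 0.0123
grip_force: 60.0
```

```bash
python3 -m pendant '[[[0,0,-0.1],0],[[0,0,-0.1],0],[[0,0,-0.1],0],[[0,0,0],0]]'
python3 -m pendant '[[[0,0,-0.1],0],[[0,0,-0.1],0],[[0,0,-0.1],0],[[0,0,0],0]]'
```

```text
time_s: 10.02
ee_pos: [0.496, 0.1376, 0.1322]
eef_rot: [3.142, 0.0, -0.104]
force: [0.1, -0.1, -3.4]
grip_width: 0.0125
grip_force: 60.0
time_s: 10.35
ee_pos: [0.496, 0.1376, 0.1292]
eef_rot: [3.141, 0.0, -0.104]
force: [0.5, -0.3, -3.6]
grip_width: 0.0123
grip_force: 60.0
```

```bash
python3 -m pendant '[[[0,0,-0.1],0],[[0,0,-0.1],0],[[0,0,-0.1],0],[[0,0,-0.1],0],[[0,0,0],0]]'
python3 -m pendant '[[[0,0,-0.1],0],[[0,0,-0.1],0],[[0,0,-0.1],0],[[0,0,-0.1],0],[[0,0,0],0]]'
```

```text
time_s: 10.77
ee_pos: [0.496, 0.1376, 0.1252]
eef_rot: [3.142, 0.0, -0.104]
force: [1.2, -0.2, -3.0]
grip_width: 0.0126
grip_force: 60.0
time_s: 11.18
ee_pos: [0.496, 0.1376, 0.1213]
eef_rot: [3.142, 0.0, -0.104]
force: [-0.8, 0.4, -2.5]
grip_width: 0.0125
grip_force: 60.0
```

```bash
cat > a.py <<'E'
import sys,numpy as np
from station import ctrl
S=np.array([.586,.128]);r=.0905
def st():
    o=ctrl.get_obs();d=o['ee_pos'][:2]-S;F=o['force'];th=np.arctan2(d[1],-d[0])
    print('t %.2f theta %.3f yaw %.3f r %.4f z %.4f F %s Mz %.2f Mscrew %.3f q6 %.2f'%(o['time_s'],th,o['eef_rot'][2],np.hypot(*d),o['ee_pos'][2],np.round(F,1),o['moment'][2],o['moment'][2]+d[0]*F[1]-d[1]*F[0],o['qpos'][5]))
def arc(t0,t1,n):
    t=np.linspace(t0,t1,n+1);P=S*100+100*r*np.c_[-np.cos(t),np.sin(t)]
    print([[[*np.round(x,2).tolist(),0],round(-(t1-t0)/n,3)] for x in np.diff(P,axis=0)])
E
python3 -m pendant '[[[0,0,-0.1],0],[[0,0,0],0],[[0,0,0],0]]'
python3 - <<'E'
from a import *
st();arc(.106,-1.0,12);arc(-1.0,.5,15)
E
```

```text
time_s: 11.43
ee_pos: [0.4961, 0.1377, 0.1206]
eef_rot: [-3.142, -0.0, -0.104]
force: [-1.7, 0.0, -0.5]
grip_width: 0.0121
grip_force: 60.0
t 11.43 theta 0.107 yaw -0.104 r 0.0904 z 0.1206 F [-1.7  0.  -0.5] Mz -0.05 Mscrew -0.040 q6 1.87
[[[-0.05, -0.83, 0], 0.092], [[0.03, -0.83, 0], 0.092], [[0.1, -0.83, 0], 0.092], [[0.18, -0.81, 0], 0.092], [[0.25, -0.79, 0], 0.092], [[0.33, -0.77, 0], 0.092], [[0.39, -0.73, 0], 0.092], [[0.46, -0.7, 0], 0.092], [[0.52, -0.65, 0], 0.092], [[0.58, -0.6, 0], 0.092], [[0.63, -0.54, 0], 0.092], [[0.68, -0.48, 0], 0.092]]
[[[-0.74, 0.53, 0], -0.1], [[-0.68, 0.6, 0], -0.1], [[-0.62, 0.66, 0], -0.1], [[-0.55, 0.72, 0], -0.1], [[-0.47, 0.77, 0], -0.1], [[-0.39, 0.81, 0], -0.1], [[-0.31, 0.85, 0], -0.1], [[-0.22, 0.88, 0], -0.1], [[-0.14, 0.89, 0], -0.1], [[-0.05, 0.9, 0], -0.1], [[0.05, 0.9, 0], -0.1], [[0.14, 0.89, 0], -0.1], [[0.22, 0.88, 0], -0.1], [[0.31, 0.85, 0], -0.1], [[0.39, 0.81, 0], -0.1]]
```

```bash
python3 -m pendant '[[[-0.05,-0.83,0],0.092],[[0.03,-0.83,0],0.092],[[0.1,-0.83,0],0.092],[[0.18,-0.81,0],0.092]]'; python3 -c "from a import *;st()"
python3 -m pendant '[[[0.25,-0.79,0],0.092],[[0.33,-0.77,0],0.092],[[0.39,-0.73,0],0.092],[[0.46,-0.7,0],0.092],[[0.52,-0.65,0],0.092],[[0.58,-0.6,0],0.092],[[0.63,-0.54,0],0.092],[[0.68,-0.48,0],0.092],[[0,0,0],0]]';python3 -c "from a import *;st()"
```

```text
time_s: 11.77
ee_pos: [0.4992, 0.1044, 0.1208]
eef_rot: [3.142, -0.002, 0.268]
force: [3.4, 0.4, -2.2]
grip_width: 0.0121
grip_force: 60.0
t 11.77 theta -0.265 yaw 0.268 r 0.0900 z 0.1208 F [ 3.4  0.4 -2.2] Mz 0.00 Mscrew 0.045 q6 1.44
time_s: 12.52
ee_pos: [0.5382, 0.0517, 0.1207]
eef_rot: [3.141, -0.001, 1.004]
force: [1.0, 3.3, -1.2]
grip_width: 0.0125
grip_force: 60.0
t 12.52 theta -1.011 yaw 1.004 r 0.0900 z 0.1207 F [ 1.   3.3 -1.2] Mz 0.09 Mscrew 0.007 q6 0.59
```

```bash
python3 -m pendant '[[[-0.74,0.53,0],-0.1],[[-0.68,0.6,0],-0.1],[[-0.62,0.66,0],-0.1],[[-0.55,0.72,0],-0.1],[[-0.47,0.77,0],-0.1]]'; python3 -c "from a import *;st()"
python3 -m pendant '[[[-0.39,0.81,0],-0.1],[[-0.31,0.85,0],-0.1],[[-0.22,0.88,0],-0.1]]';python3 -c "from a import *;st()"
python3 -m pendant '[[[-0.14,0.89,0],-0.1],[[-0.05,0.9,0],-0.1]]';python3 -c "from a import *;st()"
```

```text
time_s: 12.93
ee_pos: [0.5069, 0.0851, 0.121]
eef_rot: [3.14, -0.002, 0.492]
force: [8.4, -2.1, -2.7]
grip_width: 0.0124
grip_force: 60.0
t 12.93 theta -0.497 yaw 0.492 r 0.0900 z 0.1210 F [ 8.4 -2.1 -2.7] Mz 0.11 Mscrew 0.633 q6 1.17
time_s: 13.18
ee_pos: [0.4978, 0.1103, 0.121]
eef_rot: [3.14, -0.003, 0.192]
force: [7.3, -3.3, -2.4]
grip_width: 0.0125
grip_force: 60.0
t 13.18 theta -0.198 yaw 0.192 r 0.0900 z 0.1210 F [ 7.3 -3.3 -2.4] Mz 0.17 Mscrew 0.587 q6 1.53
time_s: 13.35
ee_pos: [0.4959, 0.1281, 0.1209]
eef_rot: [3.141, -0.003, -0.008]
force: [9.1, -4.4, -2.3]
grip_width: 0.0125
grip_force: 60.0
t 13.35 theta 0.002 yaw -0.008 r 0.0901 z 0.1209 F [ 9.1 -4.4 -2.3] Mz 0.17 Mscrew 0.567 q6 1.76
```

```bash
python3 -m pendant '[[[0.05,0.9,0],-0.1],[[0.14,0.89,0],-0.1]]'; python3 -c "from a import *;st()"
python3 -m pendant '[[[0.22,0.88,0],-0.1],[[0.31,0.85,0],-0.1]]';python3 -c "from a import *;st()"
python3 -m pendant '[[[0.39,0.81,0],-0.1]]';python3 -c "from a import *;st();arc(.5,-1.0,15)"
```

```text
time_s: 13.52
ee_pos: [0.4977, 0.146, 0.1208]
eef_rot: [3.141, -0.002, -0.208]
force: [6.5, -6.0, -2.4]
grip_width: 0.0124
grip_force: 60.1
t 13.52 theta 0.201 yaw -0.208 r 0.0901 z 0.1208 F [ 6.5 -6.  -2.4] Mz 0.17 Mscrew 0.582 q6 2.00
time_s: 13.68
ee_pos: [0.503, 0.1632, 0.1208]
eef_rot: [3.141, -0.002, -0.408]
force: [5.4, -6.0, -0.8]
grip_width: 0.0123
grip_force: 60.1
t 13.68 theta 0.401 yaw -0.408 r 0.0902 z 0.1208 F [ 5.4 -6.  -0.8] Mz 0.18 Mscrew 0.486 q6 2.22
time_s: 13.77
ee_pos: [0.5069, 0.1712, 0.1207]
eef_rot: [3.141, -0.002, -0.508]
force: [5.2, -7.6, -2.0]
grip_width: 0.0123
grip_force: 60.1
t 13.77 theta 0.500 yaw -0.508 r 0.0902 z 0.1207 F [ 5.2 -7.6 -2. ] Mz 0.22 Mscrew 0.601 q6 2.34
[[[-0.39, -0.81, 0], 0.1], [[-0.31, -0.85, 0], 0.1], [[-0.22, -0.88, 0], 0.1], [[-0.14, -0.89, 0], 0.1], [[-0.05, -0.9, 0], 0.1], [[0.05, -0.9, 0], 0.1], [[0.14, -0.89, 0], 0.1], [[0.22, -0.88, 0], 0.1], [[0.31, -0.85, 0], 0.1], [[0.39, -0.81, 0], 0.1], [[0.47, -0.77, 0], 0.1], [[0.55, -0.72, 0], 0.1], [[0.62, -0.66, 0], 0.1], [[0.68, -0.6, 0], 0.1], [[0.74, -0.53, 0], 0.1]]
```

```bash
python3 -m pendant '[[[-0.39,-0.81,0],0.1],[[-0.31,-0.85,0],0.1],[[-0.22,-0.88,0],0.1],[[-0.14,-0.89,0],0.1],[[-0.05,-0.9,0],0.1],[[0.05,-0.9,0],0.1],[[0.14,-0.89,0],0.1],[[0.22,-0.88,0],0.1],[[0.31,-0.85,0],0.1],[[0.39,-0.81,0],0.1],[[0.47,-0.77,0],0.1],[[0.55,-0.72,0],0.1],[[0.62,-0.66,0],0.1],[[0.68,-0.6,0],0.1],[[0.74,-0.53,0],0.1],[[0,0,0],0]]' >/dev/null; S='from a import *;st()'; python3 -c "$S"
python3 -m pendant '[[[-0.74,0.53,0],-0.1]]'>/dev/null; python3 -c "$S"
python3 -m pendant '[[[-0.68,0.6,0],-0.1]]'>/dev/null; python3 -c "$S"
python3 -m pendant '[[[-0.62,0.66,0],-0.1]]'>/dev/null; python3 -c "$S"
python3 -m pendant '[[[-0.55,0.72,0],-0.1]]'>/dev/null; python3 -c "$S"
python3 -m pendant '[[[-0.47,0.77,0],-0.1]]'>/dev/null; python3 -c "$S"
python3 -m pendant '[[[-0.39,0.81,0],-0.1]]'>/dev/null; python3 -c "$S"
python3 -m pendant '[[[-0.31,0.85,0],-0.1]]'>/dev/null; python3 -c "$S"
python3 -m pendant '[[[-0.22,0.88,0],-0.1]]'>/dev/null; python3 -c "$S"
```

```text
t 15.10 theta -1.007 yaw 1.001 r 0.0905 z 0.1205 F [-1.8  0.2 -0. ] Mz 0.09 Mscrew -0.056 q6 0.60
t 15.18 theta -0.903 yaw 0.895 r 0.0904 z 0.1204 F [ 2.6  3.7 -1. ] Mz 0.12 Mscrew 0.102 q6 0.71
t 15.27 theta -0.793 yaw 0.789 r 0.0900 z 0.1206 F [ 6.8  1.5 -1.3] Mz 0.13 Mscrew 0.475 q6 0.83
t 15.35 theta -0.695 yaw 0.689 r 0.0900 z 0.1209 F [ 9.9  0.9 -2.8] Mz 0.15 Mscrew 0.662 q6 0.95
t 15.43 theta -0.595 yaw 0.589 r 0.0900 z 0.1210 F [ 9.4  0.4 -4. ] Mz 0.13 Mscrew 0.569 q6 1.06
t 15.52 theta -0.495 yaw 0.489 r 0.0900 z 0.1210 F [10.4 -1.  -2.9] Mz 0.14 Mscrew 0.665 q6 1.18
t 15.60 theta -0.395 yaw 0.389 r 0.0900 z 0.1210 F [10.5 -0.5 -3.3] Mz 0.17 Mscrew 0.572 q6 1.29
t 15.68 theta -0.295 yaw 0.289 r 0.0900 z 0.1210 F [10.9 -1.6 -3.3] Mz 0.16 Mscrew 0.575 q6 1.41
t 15.77 theta -0.195 yaw 0.189 r 0.0900 z 0.1210 F [10.5 -3.  -2.7] Mz 0.11 Mscrew 0.557 q6 1.53
```

```bash
S='from a import *;st()'
python3 -m pendant '[[[-0.14,0.89,0],-0.1]]'>/dev/null; python3 -c "$S"
python3 -m pendant '[[[-0.05,0.9,0],-0.1]]'>/dev/null; python3 -c "$S"
python3 -m pendant '[[[0.05,0.9,0],-0.1]]'>/dev/null; python3 -c "$S"
python3 -m pendant '[[[0.14,0.89,0],-0.1]]'>/dev/null; python3 -c "$S"
python3 -m pendant '[[[0.22,0.88,0],-0.1]]'>/dev/null; python3 -c "$S"
python3 -m pendant '[[[0.31,0.85,0],-0.1]]'>/dev/null; python3 -c "$S"
python3 -m pendant '[[[0.39,0.81,0],-0.1]]'>/dev/null; python3 -c "$S"
python3 - <<'E'
from h import *
s=snap('side','s5');p=w2p(s,[.586,.128,.06]);print(p)
def cr(c):
    u,v=map(int,p);return cv2.resize(c['color'][v-50:v+50,u-50:u+50,::-1],(400,400),interpolation=cv2.INTER_CUBIC)
cv2.imwrite('pics/c5.png',np.hstack([cr(load('side0')),cr(s)]))
E
```

```text
t 15.85 theta -0.096 yaw 0.089 r 0.0900 z 0.1209 F [10.3 -3.8 -3.3] Mz 0.11 Mscrew 0.541 q6 1.65
t 15.93 theta 0.004 yaw -0.011 r 0.0901 z 0.1210 F [11.  -3.9 -3.2] Mz 0.17 Mscrew 0.517 q6 1.76
t 16.02 theta 0.103 yaw -0.111 r 0.0901 z 0.1209 F [10.  -5.2 -3.1] Mz 0.20 Mscrew 0.573 q6 1.88
t 16.10 theta 0.202 yaw -0.211 r 0.0901 z 0.1209 F [ 9.  -5.6 -2.7] Mz 0.17 Mscrew 0.502 q6 2.00
t 16.18 theta 0.302 yaw -0.311 r 0.0902 z 0.1208 F [ 9.  -7.2 -3.3] Mz 0.20 Mscrew 0.577 q6 2.11
t 16.27 theta 0.402 yaw -0.411 r 0.0902 z 0.1208 F [ 8.7 -7.7 -3.4] Mz 0.19 Mscrew 0.519 q6 2.23
t 16.35 theta 0.500 yaw -0.511 r 0.0902 z 0.1208 F [ 7.5 -8.5 -2.4] Mz 0.25 Mscrew 0.599 q6 2.34
[328.000076   257.68262423]
```

View pics/c5.png

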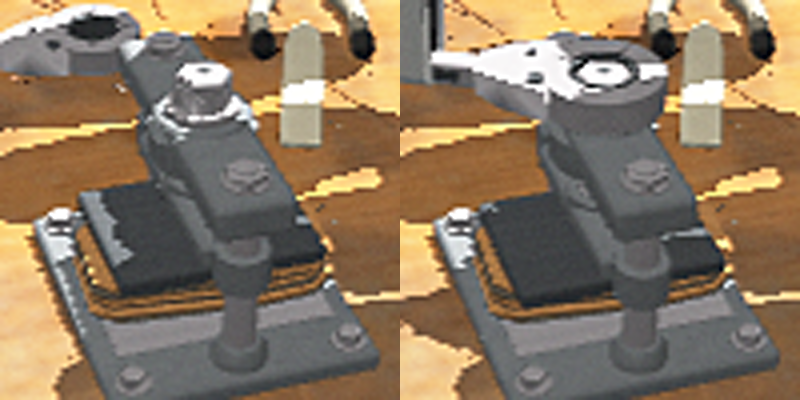

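The side crops show that the plate has come down about 6 mm and is nearly on the boards, and that the wrench is seated. I'll start the next stroke and read the moment at every row.

```bash
python3 -m pendant '[[[-0.39,-0.81,0],0.1],[[-0.31,-0.85,0],0.1],[[-0.22,-0.88,0],0.1],[[-0.14,-0.89,0],0.1],[[-0.05,-0.9,0],0.1],[[0.05,-0.9,0],0.1],[[0.14,-0.89,0],0.1],[[0.22,-0.88,0],0.1],[[0.31,-0.85,0],0.1],[[0.39,-0.81,0],0.1],[[0.47,-0.77,0],0.1],[[0.55,-0.72,0],0.1],[[0.62,-0.66,0],0.1],[[0.68,-0.6,0],0.1],[[0.74,-0.53,0],0.1],[[0,0,0],0]]' >/dev/null; S='from a import *;st()'; python3 -c "$S"
python3 -m pendant '[[[-0.74,0.53,0],-0.1]]'>/dev/null; python3 -c "$S"
python3 -m pendant '[[[-0.68,0.6,0],-0.1]]'>/dev/null; python3 -c "$S"
python3 -m pendant '[[[-0.62,0.66,0],-0.1]]'>/dev/null; python3 -c "$S"
python3 -m pendant '[[[-0.55,0.72,0],-0.1]]'>/dev/null; python3 -c "$S"
python3 -m pendant '[[[-0.47,0.77,0],-0.1]]'>/dev/null; python3 -c "$S"
python3 -m pendant '[[[-0.39,0.81,0],-0.1]]'>/dev/null; python3 -c "$S"
python3 -m pendant '[[[-0.31,0.85,0],-0.1]]'>/dev/null; python3 -c "$S"
python3 -m pendant '[[[-0.22,0.88,0],-0.1]]'>/dev/null; python3 -c "$S"
```

```text
t 17.73 theta -1.004 yaw 0.999 r 0.0901 z 0.1206 F [ 1.9  4.3 -0.2] Mz 0.09 Mscrew 0.032 q6 0.60
t 17.82 theta -0.900 yaw 0.894 r 0.0902 z 0.1204 F [ 2.7  5.2 -0.2] Mz 0.17 Mscrew 0.070 q6 0.72
t 17.90 theta -0.789 yaw 0.788 r 0.0902 z 0.1205 F [ 3.7  4.1 -0.4] Mz 0.01 Mscrew -0.012 q6 0.84
t 17.98 theta -0.686 yaw 0.687 r 0.0906 z 0.1205 F [ 1.3  0.6 -0.3] Mz -0.04 Mscrew -0.003 q6 0.95
t 18.07 theta -0.587 yaw 0.587 r 0.0904 z 0.1207 F [ 8.3  5.2 -2.1] Mz 0.06 Mscrew 0.082 q6 1.06
t 18.15 theta -0.488 yaw 0.487 r 0.0901 z 0.1209 F [ 9.8  1.  -2.8] Mz 0.05 Mscrew 0.388 q6 1.18
t 18.23 theta -0.393 yaw 0.388 r 0.0900 z 0.1210 F [11.3 -1.2 -2.1] Mz 0.17 Mscrew 0.654 q6 1.30
t 18.32 theta -0.295 yaw 0.288 r 0.0901 z 0.1210 F [11.6 -2.5 -2.6] Mz 0.13 Mscrew 0.650 q6 1.41
t 18.40 theta -0.195 yaw 0.188 r 0.0901 z 0.1210 F [11.2 -3.7 -2.6] Mz 0.18 Mscrew 0.708 q6 1.53
```

```bash
S='from a import *;st()'
python3 -m pendant '[[[-0.14,0.89,0],-0.1]]'>/dev/null; python3 -c "$S"
python3 -m pendant '[[[-0.05,0.9,0],-0.1]]'>/dev/null; python3 -c "$S"
python3 -m pendant '[[[0.05,0.9,0],-0.1]]'>/dev/null; python3 -c "$S"
python3 -m pendant '[[[0.14,0.89,0],-0.1]]'>/dev/null; python3 -c "$S"
python3 -m pendant '[[[0.22,0.88,0],-0.1]]'>/dev/null; python3 -c "$S"
python3 -m pendant '[[[0.31,0.85,0],-0.1]]'>/dev/null; python3 -c "$S"
python3 -m pendant '[[[0.39,0.81,0],-0.1]]'>/dev/null; python3 -c "$S"
```

```text
t 18.48 theta -0.096 yaw 0.088 r 0.0901 z 0.1210 F [11.2 -5.4 -4. ] Mz 0.16 Mscrew 0.744 q6 1.65
t 18.57 theta 0.003 yaw -0.012 r 0.0901 z 0.1210 F [11.4 -6.  -2.4] Mz 0.28 Mscrew 0.822 q6 1.77
t 18.65 theta 0.101 yaw -0.112 r 0.0901 z 0.1210 F [11.  -7.2 -1.8] Mz 0.22 Mscrew 0.765 q6 1.88
t 18.73 theta 0.200 yaw -0.212 r 0.0902 z 0.1209 F [ 9.5 -7.6 -2.4] Mz 0.26 Mscrew 0.764 q6 2.00
t 18.82 theta 0.299 yaw -0.312 r 0.0902 z 0.1208 F [ 9.9 -9.7 -2.8] Mz 0.28 Mscrew 0.855 q6 2.12
t 18.90 theta 0.398 yaw -0.412 r 0.0902 z 0.1208 F [  8.6 -10.2  -1.8] Mz 0.31 Mscrew 0.862 q6 2.23
t 18.98 theta 0.496 yaw -0.512 r 0.0902 z 0.1207 F [  7.4 -11.4   0.1] Mz 0.35 Mscrew 0.934 q6 2.34
```

```bash
S='from a import *;st()'
python3 -m pendant '[[[0.47,0.77,0],-0.1]]'>/dev/null; python3 -c "$S"
python3 -m pendant '[[[-0.24,-0.38,0],0.05],[[0,0,0],0],[[0,0,0],0]]'>/dev/null; python3 -c "$S"
```

```text
t 19.07 theta 0.595 yaw -0.612 r 0.0902 z 0.1207 F [  5.8 -12.   -0.8] Mz 0.40 Mscrew 1.003 q6 2.45
t 19.32 theta 0.547 yaw -0.557 r 0.0902 z 0.1207 F [ 6.1 -4.9 -1.5] Mz 0.23 Mscrew 0.323 q6 2.39
```

```bash
python3 -m pendant '[[[-0.13,-0.23,0],0.03],[[0,0,0],0]]'>/dev/null; python3 -c "from a import *;st()"
python3 -m pendant '[[[0,0,0],0],[[0,0,0],0],[[0,0,0],0],[[0,0,0],0],[[0,0,0],0],[[0,0,0],0]]' 0.5
python3 -m pendant '[[[0,0,0.3],0],[[0,0,0.8],0],[[0,0,1],0],[[0,0,1.5],0],[[0,0,2],0],[[0,0,2],0],[[0,0,2],0],[[0,0,1],0],[[0,0,0],0],[[0,0,0],0]]'
python3 - <<'E'
from h import *
w=snap('wrist','w6');s=snap('side','s6')
a=cv2.resize(w['color'][:,:,::-1],(400,300));p=[328,240]
b=cv2.resize(s['color'][165:315,228:428,::-1],(400,300),interpolation=cv2.INTER_CUBIC)
cv2.imwrite('pics/c6.png',np.hstack([a,b]))
E
```

```text
t 19.48 theta 0.518 yaw -0.526 r 0.0902 z 0.1208 F [ 6.8 -2.6 -1.1] Mz 0.20 Mscrew 0.102 q6 2.36
time_s: 19.98
ee_pos: [0.5073, 0.1731, 0.1204]
eef_rot: [3.142, 0.0, -0.521]
force: [0.5, -0.2, -0.5]
grip_width: 0.0461
grip_force: 0.0
time_s: 20.82
ee_pos: [0.5074, 0.173, 0.2264]
eef_rot: [-3.141, -0.0, -0.52]
force: [-0.5, -0.8, 0.2]
grip_width: 0.0471
grip_force: 0.0
```

View pics/c6.png

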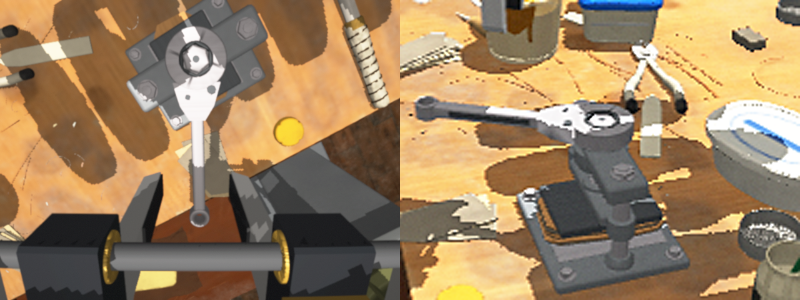

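The pictures show the wrench seated level on the screw at about (197,58) in the wrist half, with the gripper open and clear of it. The plate is down on the boards and everything else is where it was.

```bash
python3 -c "
from station import ctrl
print(ctrl.hand_in())"
```

```text
the job is handed in; nothing more can be done
None
```

The job is handed in: the wrench sits released on the screw and the boards are nipped, with the buffers about half squeezed going by the screw moment (about 0.35–0.4 N m over free running), since the cameras could not show the buffer height.

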